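# Drive the seized hinge pin out of a boiler bracket and pack it

## Task

The hinge pin is seized in the tilted knuckle block of the boiler bracket: take the drift punch from its wooden block, hold it in line with the bore and drive the pin down and out from the upper end, so that it slides down the chute to the stop. Then stand the punch back in the hole of its wooden block, fully home, and only after that lay the pin lengthways in the parts box, in the free space beside the heat exchanger, and let go. Leave the heat exchanger and the other objects where they are.

Things in the scene. Friction and masses are not known exactly. Their poses are not given: they have to be found in the camera images.
- bracket: Fixed metal bracket. Origin on the table below the bore's upper mouth; x points level along the way the pin leaves, y left of that, z up. A knuckle block (46 x 80 x 60 mm, 60 along the bore) sits between side plates (outer faces y = +-45 mm, x -25 to 60 mm, 165 mm high). The bore, a 19 mm square hole, is 35 degrees from vertical: downwards it runs along (0.574, 0, -0.819) of these axes.
- bore_mouth (a point): Centre of the bore's upper mouth on the knuckle block, 182 mm above the table; axes as bracket.
- chute_end (a point): Bottom of the chute's valley at the stop plate (38 mm high), 11 mm above the table. The slippery sheet-metal V chute, 80 mm wide, starts under the knuckle block and slopes down 20 degrees along the bracket's x to here; its sides rise 12 degrees. The freed pin slides down it by itself and rests along the valley against the stop, its middle about 40 mm before this point and 36 mm above the table.
- pin_center (a point): Middle of the hinge pin, a plain steel dowel 18 mm in diameter, 80 mm long, axis z. At the start its upper end is 10 mm down inside the bore, its lower end 30 mm out of the bottom. A spring shoe grips it (8 to 20 N moves it); once its upper end is 50 mm down the bore it is free and slides out by its own weight. Past the shoe the bore is clear 8 mm to +y of its axis, 9 mm to the other sides.
- punch_grip (a point): Centre of the drift punch's handle, a dark steel bar 20 x 20 mm in section, 65 mm long along z, sides along this point's x and y. Below it a round steel shaft, 11 mm in diameter, 80 mm long, ends in the flat tip, 112.5 mm from this point. About 0.28 kg. Stands upright at the start.
- punch_tip (a point): Centre of the punch's flat tip; z points from the tip to the handle.
- tool_block: Fixed wooden block 80 x 80 x 90 mm high, origin at the centre of its underside. One 17 mm round hole, 86 mm deep, in the middle of the top. The punch stands in it with the underside of its handle on the block's top, its tip 10 mm above the table.
- tool_block_hole0 (a point): Centre of the hole's mouth on the wooden block's top, 90 mm above the table.
- parts_box: Fixed grey open box, outside 140 (x) x 145 (y) x 35 mm high, walls and floor 5 mm; origin at the centre of its underside. The heat exchanger fills its -y side; the free lane runs from y = -10 to 67 mm (middle line y = 29 mm), 130 mm long along x. The pin is to lie flat on the floor there, along x.
- exchanger: Loose plate heat exchanger in the box, ribbed steel slab 120 x 55 x 26 mm with two brass ports up to 32 mm high; origin at the centre of its underside, 38 mm to the -y side of the box's origin. Leave in place.
- jar: Bystander: jar, 64 mm diameter, 80 mm high, origin at its underside. Leave alone.
- collar: Bystander: white flue collar, ring of 100 mm outer diameter, 45 mm high, origin at its underside. Leave alone.
- screwdriver: Bystander: screwdriver lying on the table. Leave alone.
Not all that is in view belongs to the job. Of the things that look like the tool_block, the middle-sized one is meant.

How it is judged:
By the outcome, as a careful person would: the job done as asked, in the order asked, and still so for the second after the job is handed in, with the robot touching nothing.
It also fails if it takes over 58 s, if anything falls off the work surface, if the arm or the gripper's body presses on something with over 40 N, if the wrist force passes 120 N, or if a joint passes its speed limit or range.

## Robot

A 6-joint arm with a two-finger parallel gripper is mounted at the origin on the work surface. World frame = base frame: x ahead of the robot, y to its left, z up, the work surface at z = 0. Lengths are in m, angles in degrees, forces in N, time in s.
With the tool pointing down it reaches from about 0.375 to 0.9 m from the base axis. Payload 3.1 kg.
Tool frame: the origin (TCP) lies on the centre line of the jaws, within the pads' length; the fingertips stand 25 mm ahead of it and the grasp point (between the pads) lies 6 mm ahead of it; y points along the fingers, x is the direction in which the jaws open and shut, and the axes are right-handed (so a half turn about y gives the same grasp; the last joint's range is limited). The gripper opens to 87 mm and grips with 3 to 60 N. Pads are 19 mm wide; open, the fingers measure 117 mm over their backs; the gripper's body (75 mm by 190 mm) begins 51 mm behind the grasp point.
Start: joints at [-84.483, 30.224, 82.088, -0, 67.689, -10.227], TCP at [0.17, -0.602, 0.248] pointing down, gripper open.
Joint ranges: [-176.69, 176.69], [-43.24, 126.21], [12.49, 139.97], [-82, 262], [0, 151.66], [-163.58, 163.58]. Speed limits (degrees/s): [159.86, 159.86, 180, 180, 180, 180].

## Interface

Orientations are given as a 3x3 rotation matrix whose columns are the frame's x, y, z axes.
In Python, from rig import * gives the robot as it stands.
- The arm moves only by the tool play_rows, never from a script. Its argument "commands" is a list of rows, each a list of 2 entries, a list of its own where there are three numbers: the shift along the world's x, y, z in m, then the turn, a rotation vector about the world's x, y, z in rad. A call has 1 to 10 rows; each row is the pose to reach, as a shift and turn from the pose commanded when the call began; what a row does not reach only later rows make up. A row lasts 1/8 s, in which the tool goes at most 62.5 mm and 10.7 degrees, less where a joint would pass 70% of its speed; a pose out of reach is approached as far as the arm can. A call with a gripper value outside its range is refused whole. "gripper" is the finger opening in m, from 0 to 0.087, set as the call begins (left out, the last holds). The fingers move at their own pace and stop on an object; the grip force is fixed at half the most. Time passes only in rows, so rows that repeat a pose let the fingers close. It gives the time, the measured TCP pose, the force and the opening at its end, in the units of the state.
- read_state(): the state, without advancing time (a new reading comes with each control period).
- capture(name): name is "scene" or "top"; returns a dict with "frame" (384x512x3 uint8, red, green, blue), "depth" (384x512 float32, m along the optical axis (not along the pixel's ray), 0 where there is no reading), "mtx" (3x3 intrinsics, pixels), "dist_coeffs" ([k1, k2, p1, p2, k3] as OpenCV has them; the pictures are not rectified), "cam_to_world" (4x4, takes a point from camera to world coordinates). Camera axes: x right, y down, z forward; pixel columns grow to the right and rows downward; lengths in m; the calibration is good to about 2 mm. A picture is of the moment at which its call begins.
- hand_in(): hands the job in, once; it reports no verdict.
The state is a dict: "time_s": time; "joint_positions": joint angles; "qvel": joint speeds; "tau": joint torques, N m; "position": TCP position; "tcp_rot": TCP orientation; "force": force on the tool from outside, world axes, zero at the start; "moment": the same for the moment, N m; "opening": opening from 0.0 (shut) to 1.0 (fully open).
Only numpy, scipy, OpenCV 4.12 (cv2) and the standard library are available. Lean on these libraries where they do the work, as an engineer would, in place of code of your own. Each camera call takes 0.05 s, during which the arm holds its last target. There are 200 camera calls.

## Working session

There is one attempt and no reset: what is moved stays moved. The work goes in short steps, Python scripts to look and compute and a tool call to move; the robot and the scene stay as the last step left them, time stands still between calls to the robot, and variables do not carry over. Pictures are saved under pics/ and viewed, about 8 in all and at most 12, crops included, and the job is handed in when it is done.

Besides the shell and the picture viewer there is one more tool, called after "Emit:" in YAML: its name, and indented under it one key for each argument. play_rows: Moves the arm, as the interface text tells. Its arguments: {"type":"object","properties":{"commands":{"type":"array"},"gripper":{"type":"number"}},"required":["commands"]}

```bash
ls; mkdir -p pics; cat > h.py <<'E'
from rig import *
import numpy as np, cv2
def snap(n):
    c=capture(n); np.savez(f'{n}.npz',**{k:np.array(v) for k,v in c.items()}); return c
def load(n): return dict(np.load(f'{n}.npz'))
def ray(c,uv):
    uv=np.array(uv,float).reshape(-1,1,2)
    p=cv2.undistortPoints(uv,c['mtx'],c['dist_coeffs']).reshape(-1,2)
    d=np.c_[p,np.ones(len(p))]
    T=c['cam_to_world']; return T[:3,3],d@T[:3,:3].T
def plane(c,uv,z):
    o,d=ray(c,uv); return o+d*((z-o[2])/d[:,2])[:,None]
def cloud(c):
    h,w=c['depth'].shape; u,v=np.meshgrid(np.arange(w),np.arange(h))
    o,d=ray(c,np.stack([u,v],-1)); P=o+d*c['depth'].reshape(-1,1); P[c['depth'].ravel()==0]=np.nan
    return P.reshape(h,w,3)
def proj(c,P):
    T=np.linalg.inv(c['cam_to_world']); r=cv2.Rodrigues(T[:3,:3])[0]
    return cv2.projectPoints(np.array(P,float).reshape(-1,3),r,T[:3,3],c['mtx'],c['dist_coeffs'])[0].reshape(-1,2)
def save(n,im,s=1):
    cv2.imwrite(f'pics/{n}.png',cv2.resize(im[...,::-1],None,fx=s,fy=s,interpolation=cv2.INTER_CUBIC))
E
python3 - <<'E'
from h import *
a=snap('scene');b=snap('top')
save('scene0',a['frame'],1.5);save('top0',b['frame'],1.5)
for c in(a,b):print(c['cam_to_world'].round(3),c['mtx'].round(1))
s=read_state();print(s['position'],s['tcp_rot'],s['force'])
E
```

```text
pics
[[ 0.596  0.522 -0.61   1.106]
 [ 0.803 -0.4    0.441 -0.359]
 [-0.014 -0.753 -0.658  0.723]
 [ 0.     0.     0.     1.   ]] [[377.2   0.  260.7]
 [  0.  377.2 194.4]
 [  0.    0.    1. ]]
[[-0.011 -0.991  0.137  0.418]
 [-1.     0.014  0.023  0.018]
 [-0.025 -0.136 -0.99   1.244]
 [ 0.     0.     0.     1.   ]] [[363.1   0.  254.8]
 [  0.  363.1 191.5]
 [  0.    0.    1. ]]
[ 0.16958281 -0.60092066  0.24664793] [[ 2.71384730e-01 -2.02498616e-04  9.62470928e-01]
 [-9.62468957e-01  1.97760472e-03  2.71384590e-01]
 [-1.95834205e-03 -9.99998024e-01  3.41793090e-04]] [ 0.31613327 -1.09002279  0.583671  ]
```

View pics/scene0.png

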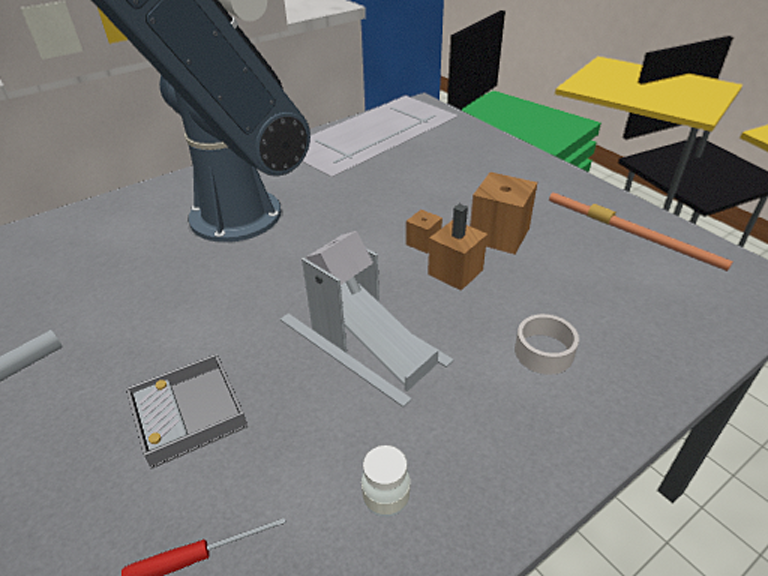

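View pics/top0.png

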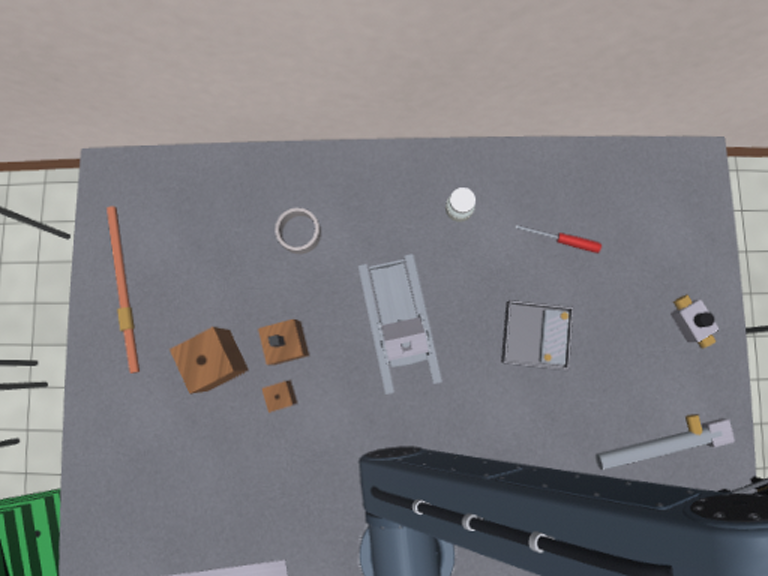

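Three wooden blocks, in scene-display pixels: small (424,230), middle with the punch (458,250) and large (505,210). The middle one is 80 mm and holds the punch, so it fits. I'll confirm it in a crop and measure.

```bash
python3 - <<'E'
from h import *
a=load('scene');b=load('top')
A=cloud(a);B=cloud(b)
f=a['frame'];g=b['frame']
c1=cv2.resize(f[110:200,255:365],(440,360),interpolation=cv2.INTER_CUBIC)
c2=cv2.resize(g[160:270,225:305],(262,360),interpolation=cv2.INTER_CUBIC)
save('crop1',np.hstack([c1,c2]))
# wooden tops
hsv=cv2.cvtColor(g,cv2.COLOR_RGB2HSV)
m=((hsv[...,0]<20)&(hsv[...,1]>90)).astype(np.uint8)
for nm,C in(('top',B),('scene',A)):
    fr=g if nm=='top' else f
    hs=cv2.cvtColor(fr,cv2.COLOR_RGB2HSV)
    m=((hs[...,0]<20)&(hs[...,1]>90)&(np.nan_to_num(C[...,2])>.03)&(np.abs(C[...,0]-.5)<.4)&(np.abs(C[...,1])<.6)).astype(np.uint8)
    n,l,st,ce=cv2.connectedComponentsWithStats(m)
    for i in range(1,n):
        if st[i,4]<40: continue
        P=C[l==i]; zt=np.percentile(P[:,2],90); Q=P[P[:,2]>zt-.008]
        r=cv2.minAreaRect((Q[:,:2]*1000).astype(np.float32))
        print(nm,st[i],ce[i].round(),'ztop',zt.round(4),r)
    # handle
    Q=C[(np.nan_to_num(C[...,2])>.13)&(np.abs(C[...,1]-.27)<.07)&(np.abs(C[...,0]-.5)<.2)]
    print(nm,'bits >.13 y~.27',len(Q),np.nanmean(Q,0) if len(Q) else '', Q[:,2].max() if len(Q) else '')
    # bracket area
    s=(np.nan_to_num(C[...,2])>.14)&(np.abs(C[...,1])<.12)&(C[...,0]>.35)&(C[...,0]<.75)
    print(nm,'bracket>.14',s.sum(),C[s].mean(0),C[s].min(0),C[s].max(0))
E
```

```text
top [173 213  31  30 568] [188. 228.] ztop 0.0936 ((463.7034912109375, 264.396728515625), (80.65704345703125, 78.3635482788086), 14.824990272521973)
top [ 114  218   50   44 1358] [138. 240.] ztop 0.1205 ((425.927978515625, 424.5093688964844), (104.31863403320312, 103.2259521484375), 26.982370376586914)
top [175 254  20  21 275] [185. 264.] ztop 0.065 ((347.3646240234375, 275.7285461425781), (51.088966369628906, 54.978878021240234), 16.691848754882812)
top bits >.13 y~.27 58 [0.46384943 0.26129383 0.15214429] 0.1594040337903455
top bracket>.14 753 [0.4642163  0.00201123 0.17562678] [ 0.41610391 -0.0477414   0.14014193] [0.51381098 0.05239683 0.19888809]
scene [ 271  115   87   71 2844] [318. 149.] ztop 0.1164 ((452.2732238769531, 373.86749267578125), (104.18877410888672, 222.73500061035156), 26.51814842224121)
scene bits >.13 y~.27 94 [0.46893352 0.25991014 0.14569571] 0.15609209501241117
scene bracket>.14 1138 [ 0.47950896 -0.00743185  0.16801746] [ 0.41517249 -0.0518267   0.14018301] [0.51863761 0.05352103 0.19654811]
```

View pics/crop1.png

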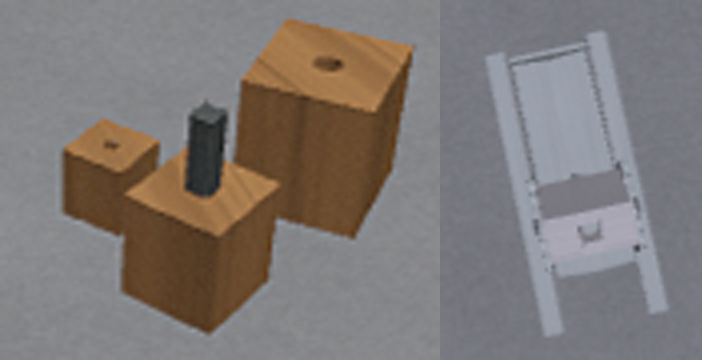

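The crop confirms it: the middle block (top face about 80 mm, z 0.09) holds the punch, and the small and large ones have empty holes. The bore mouth shows near top px (271,231). Next I'll measure the bracket, handle yaw and box.

```bash
python3 - <<'E'
from h import *
a=load('scene');b=load('top')
A=cloud(a);B=cloud(b)
rng=np.random.default_rng(0)
for nm,C in(('top',B),('scene',A)):
    s=(np.nan_to_num(C[...,2])>.15)&(np.abs(C[...,1])<.12)&(C[...,0]>.35)&(C[...,0]<.75)
    P=C[s]; used=np.ones(len(P),bool)
    for k in range(2):
        Q=P[used]; best=None
        for _ in range(400):
            t=Q[rng.choice(len(Q),3,False)]; n=np.cross(t[1]-t[0],t[2]-t[0]); 
            if np.linalg.norm(n)<1e-6: continue
            n/=np.linalg.norm(n); i=abs((Q-t[0])@n)<.0025
            if best is None or i.sum()>best.sum(): best=i
        R=Q[best]; c=R.mean(0); n=np.linalg.svd(R-c)[2][2]; n*=np.sign(n[2])
        tilt=np.degrees(np.arccos(n[2])); yaw=np.degrees(np.arctan2(-n[1],-n[0]))
        x=np.array([-n[0],-n[1]])/np.hypot(*n[:2]); y=np.array([-x[1],x[0]])
        yy=R[:,:2]@y; xx=R[:,:2]@x; 
        # x at z=.182 on y mid
        ym=(np.percentile(yy,1)+np.percentile(yy,99))/2
        cx=c[:2]@x-(.182-c[2])*n[2]/(-np.hypot(*n[:2])) ; 
        print(nm,k,len(R),'tilt',tilt.round(2),'yaw',yaw.round(2),'c',c.round(4),'width',np.ptp(yy).round(4),'xr',xx.min().round(4),xx.max().round(4),'z',R[:,2].min().round(4),R[:,2].max().round(4),'mouth',(cx*x+ym*y).round(4))
        idx=np.where(used)[0]; used[idx[best]]=False
# rails / chute yaw, dark mouth
fr=b['frame']
print('mouth px ray z.182',plane(b,[[270.8,230.9]],.182))
def edges(C,lo,hi):
    s=(np.nan_to_num(C[...,2])>lo)&(C[...,2]<hi)&(np.abs(C[...,1])<.12)&(C[...,0]>.35)&(C[...,0]<.8)
    return C[s]
R=edges(B,.006,.2); r=cv2.minAreaRect((R[:,:2]*1000).astype(np.float32)); print('bracket foot rect',r)
# stop plate and chute
# handle: yaw
for nm,C in(('top',B),('scene',A)):
    Q=C[(np.nan_to_num(C[...,2])>.11)&(np.hypot(C[...,0]-.464,C[...,1]-.262)<.025)]
    T=Q[Q[:,2]>Q[:,2].max()-.008]
    print(nm,'handle top',len(T),T.mean(0).round(4),cv2.minAreaRect((T[:,:2]*1000).astype(np.float32)),'all',cv2.minAreaRect((Q[:,:2]*1000).astype(np.float32)))
# box
for nm,C in(('top',B),('scene',A)):
    s=(np.nan_to_num(C[...,2])>.02)&(C[...,1]<-.15)&(C[...,1]>-.42)&(C[...,0]>.38)&(C[...,0]<.62)
    m=s.astype(np.uint8);n,l,st,ce=cv2.connectedComponentsWithStats(m)
    i=1+st[1:,4].argmax();Q=C[l==i];print(nm,'box',cv2.minAreaRect((Q[:,:2]*1000).astype(np.float32)),Q[:,2].max())
    hs=cv2.cvtColor(load(nm)['frame'],cv2.COLOR_RGB2HSV)
    br=(hs[...,1]>120)&(hs[...,0]<30)&s
    n,l,st,ce=cv2.connectedComponentsWithStats(br.astype(np.uint8))
    for i in range(1,n):
        if st[i,4]>4: print('port',C[l==i].mean(0).round(4))
E
```

```text
top 0 303 tilt 35.75 yaw 11.7 c [ 0.4487 -0.0018  0.1833] width 0.0867 xr 0.4141 0.4593 z 0.1637 0.1989 mouth [ 0.4467 -0.0015]
top 1 270 tilt 54.99 yaw -168.03 c [0.4827 0.0058 0.173 ] width 0.0888 xr -0.4899 -0.4569 z 0.1502 0.1949 mouth [0.4767 0.0036]
scene 0 626 tilt 55.09 yaw -168.62 c [0.4832 0.003  0.1725] width 0.0899 xr -0.4914 -0.457 z 0.15 0.1964 mouth [0.4769 0.0007]
scene 1 210 tilt 77.27 yaw 102.09 c [ 0.4724 -0.0417  0.164 ] width 0.0866 xr -0.1442 -0.1332 z 0.1501 0.1916 mouth [ 0.4747 -0.0371]
mouth px ray z.182 [[ 0.44778979 -0.002579    0.182     ]]
bracket foot rect ((573.9324951171875, -0.259979248046875), (238.12173461914062, 444.6700134277344), 89.80341339111328)
top handle top 43 [0.4643 0.2629 0.1555] ((464.0453186035156, 263.24554443359375), (19.46623420715332, 19.45576286315918), 12.993928909301758) all ((463.71954345703125, 263.5082092285156), (19.811010360717773, 21.722312927246094), 12.087465286254883)
scene handle top 44 [0.4675 0.2616 0.1529] ((466.4346618652344, 262.64031982421875), (19.408016204833984, 21.29271125793457), 12.074467658996582) all ((466.65936279296875, 262.0696716308594), (21.735897064208984, 21.89176368713379), 18.027496337890625)
top box ((474.09478759765625, -298.5540771484375), (145.7420196533203, 142.01748657226562), 82.60743713378906) 0.043517114942246415
port [ 0.5161 -0.3578  0.0363]
port [ 0.424  -0.316   0.0375]
scene box ((476.697509765625, -299.4125061035156), (144.9994659423828, 145.45977783203125), 83.20811462402344) 0.039210114031451915
port [ 0.4269 -0.3162  0.0368]
port [ 0.5181 -0.3579  0.0362]
```

Emit:
play_rows:
  commands:
    - [[0.28,0.4,0.09],[0,0,-0.056]]
    - [[0.28,0.4,0.09],[0,0,-0.056]]
    - [[0.28,0.4,0.09],[0,0,-0.056]]
    - [[0.28,0.4,0.09],[0,0,-0.056]]
    - [[0.28,0.4,0.09],[0,0,-0.056]]
    - [[0.28,0.4,0.09],[0,0,-0.056]]
    - [[0.295,0.865,0.05],[0,0,-0.056]]
    - [[0.295,0.865,0.05],[0,0,-0.056]]
    - [[0.295,0.865,0.05],[0,0,-0.056]]
    - [[0.295,0.865,0.05],[0,0,-0.056]]
  gripper: 0.06

```text
time_s: 1.35
position: [0.4176, -0.0503, 0.3075]
tcp_rot: [[0.216, 0.0, 0.976], [-0.976, 0.0, 0.216], [-0.0, -1.0, 0.0]]
force: [1.2, -0.1, 0.5]
opening: 0.688
```

Emit:
play_rows:
  commands:
    - [[0.04,0.28,-0.03],[0,0,0]]
    - [[0.04,0.28,-0.03],[0,0,0]]
    - [[0.04,0.28,-0.03],[0,0,0]]
    - [[0.04,0.28,-0.03],[0,0,0]]
    - [[0.04,0.28,-0.03],[0,0,0]]
    - [[0.04,0.28,-0.03],[0,0,0]]
    - [[0.04,0.28,-0.03],[0,0,0]]

```text
time_s: 2.22
position: [0.4573, 0.2272, 0.2773]
tcp_rot: [[0.217, -0.001, 0.976], [-0.976, -0.001, 0.217], [0.001, -1.0, -0.001]]
force: [0.3, -0.7, 0.1]
opening: 0.688
```

Emit:
play_rows:
  commands:
    - [[0.008,0.035,-0.04],[0,0,0]]
    - [[0.008,0.035,-0.07],[0,0,0]]
    - [[0.008,0.035,-0.11],[0,0,0]]
    - [[0.008,0.035,-0.149],[0,0,0]]
    - [[0.008,0.035,-0.149],[0,0,0]]

```text
time_s: 2.85
position: [0.4639, 0.2606, 0.1265]
tcp_rot: [[0.215, -0.007, 0.977], [-0.977, -0.002, 0.215], [0.001, -1.0, -0.007]]
force: [-0.2, -0.1, -0.5]
opening: 0.688
```

```bash
python3 - <<'E'
from h import *
a=snap('scene');b=snap('top')
c1=cv2.resize(a['frame'][80:210,240:370],(500,500),interpolation=cv2.INTER_CUBIC)
save('c2',c1); print(read_state()['position'],read_state()['force'])
E
```

```text
[0.46646025 0.26189365 0.12941764] [ 0.15157552 -0.99727653 -0.20715614]
```

View pics/c2.png

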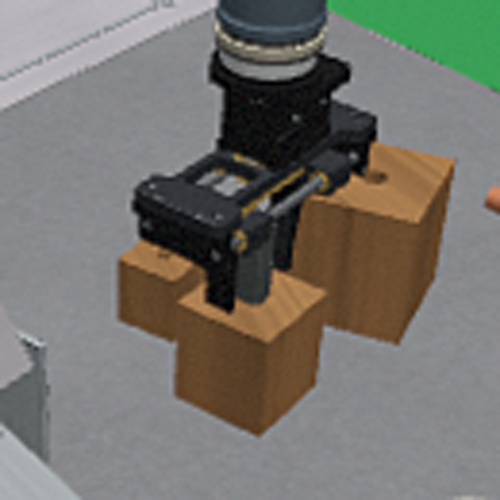

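The open fingers straddle the handle at crop px (250,280), clear of all the blocks. Closing.

Emit:
play_rows:
  commands:
    - [[0,0,0],[0,0,0]]
    - [[0,0,0],[0,0,0]]
    - [[0,0,0],[0,0,0]]
    - [[0,0,0],[0,0,0]]
    - [[0,0,0],[0,0,0]]
    - [[0,0,0],[0,0,0]]
  gripper: 0.0

```text
time_s: 3.7
position: [0.466, 0.2631, 0.1288]
tcp_rot: [[0.217, 0.001, 0.976], [-0.976, 0.001, 0.217], [-0.0, -1.0, 0.001]]
force: [0.1, 1.6, 1.4]
opening: 0.227
```

```bash
python3 - <<'E'
from h import *
for i in range(3):
    s=read_state();print(s['time_s'],s['position'].round(4) if hasattr(s['position'],'round') else s['position'],s['force'],s['opening'],np.round(s['joint_positions'],1))
E
```

```text
3.7 [0.466  0.2631 0.1288] [0.13281158 1.61724952 1.40136143] 0.22687317514020164 [ 17.5  33.4 101.1   0.   45.5  94.9]
3.7 [0.466  0.2631 0.1288] [0.13281158 1.61724952 1.40136143] 0.22687317514020164 [ 17.5  33.4 101.1   0.   45.5  94.9]
3.7 [0.466  0.2631 0.1288] [0.13281158 1.61724952 1.40136143] 0.22687317514020164 [ 17.5  33.4 101.1   0.   45.5  94.9]
```

Emit:
play_rows:
  commands:
    - [[0,0,0.02],[0,0,0]]
    - [[0,0,0.05],[0,0,0]]
    - [[0,0,0.09],[0,0,0]]
    - [[0,0,0.13],[0,0,0]]
    - [[-0.02,-0.03,0.17],[0,0,0]]
    - [[-0.04,-0.08,0.2],[0.03,-0.15,0]]
    - [[-0.06,-0.13,0.23],[0.06,-0.3,-0.007]]
    - [[-0.08,-0.18,0.23],[0.09,-0.45,-0.013]]
    - [[-0.1,-0.23,0.23],[0.124,-0.598,-0.013]]
    - [[-0.1,-0.23,0.23],[0.124,-0.598,-0.013]]

```text
time_s: 4.95
position: [0.3652, 0.0369, 0.3573]
tcp_rot: [[0.206, 0.548, 0.811], [-0.978, 0.116, 0.17], [-0.001, -0.829, 0.56]]
force: [0.1, 0.8, -3.0]
opening: 0.225
```

```bash
python3 - <<'E'
from h import *
from scipy.spatial.transform import Rotation as R
s=read_state();r=np.array(s['tcp_rot']);p=np.array(s['position'])
print(p.round(4),r.round(3).tolist(),s['force'],s['opening'],np.round(s['joint_positions'],1))
yw=np.radians(11.8);t=np.radians(35)
d=np.array([np.sin(t)*np.cos(yw),np.sin(t)*np.sin(yw),-np.cos(t)])
x=np.array([np.sin(yw),-np.cos(yw),0]);T=np.c_[x,d,np.cross(x,d)]
print('d',d,'turn needed',R.from_matrix(T@r.T).as_rotvec().round(4))
M=np.array([.4475,-.0025,.182]);print('to M-.17d',(M-.17*d-p).round(4))
E
```

```text
[0.3652 0.0369 0.3573] [[0.206, 0.548, 0.811], [-0.978, 0.116, 0.17], [-0.001, -0.829, 0.56]] [ 0.07573528  0.75824505 -2.98791483] 0.2250432087750532 [-30.5 -13.5 126.2  32.   45.5  29.3]
d [ 0.56145527  0.11729412 -0.81915204] turn needed [ 0.0023 -0.0164 -0.0018]
to M-.17d [-0.0131 -0.0593 -0.0361]
```

Emit:
play_rows:
  commands:
    - [[-0.007,-0.03,-0.02],[0,0,0]]
    - [[-0.014,-0.055,-0.038],[0,0,0]]
    - [[-0.014,-0.055,-0.038],[0,0,0]]
    - [[-0.014,-0.055,-0.038],[0,0,0]]

```text
time_s: 5.45
position: [0.3525, -0.0173, 0.3199]
tcp_rot: [[0.206, 0.546, 0.812], [-0.979, 0.118, 0.169], [-0.003, -0.829, 0.558]]
force: [0.5, 1.0, -3.0]
opening: 0.23
```

```bash
python3 - <<'E'
from h import *
from scipy.spatial.transform import Rotation as R
a=snap('scene');b=snap('top')
s=read_state();r=np.array(s['tcp_rot']);p=np.array(s['position'])
yw=np.radians(11.8);t=np.radians(35)
d=np.array([np.sin(t)*np.cos(yw),np.sin(t)*np.sin(yw),-np.cos(t)])
x=np.array([np.sin(yw),-np.cos(yw),0]);T=np.c_[x,d,np.cross(x,d)]
print(p.round(4),s['force'],np.round(s['joint_positions'],1),'turn',R.from_matrix(T@r.T).as_rotvec().round(4))
tip=p+.1188*r[:,1]; M=np.array([.4475,-.0025,.182])
print('tip',tip,'expected px',proj(a,[tip,M]).round(1),proj(b,[tip,M]).round(1))
out=[]
for c in(a,b):
    q=proj(c,[(tip+M)/2])[0]; u,v=(q-32).round().astype(int); u=max(u,0);v=max(v,0)
    im=cv2.resize(c['frame'][v:v+64,u:u+64],(384,384),interpolation=cv2.INTER_CUBIC); out.append(im); print('origin',u,v)
save('c3',np.hstack(out))
E
```

```text
[ 0.3529 -0.0168  0.3203] [-0.26812545 -0.18307031 -3.13460536] [-46.7 -10.1 131.2  40.5  47.5   6.2] turn [ 0.0016 -0.0174 -0.0039]
tip [ 0.41781134 -0.00273885  0.22184791] expected px [[212.2 142.4]
 [220.2 161.6]] [[271.3 241.3]
 [270.8 231. ]]
origin 184 120
origin 239 204
```

View pics/c3.png

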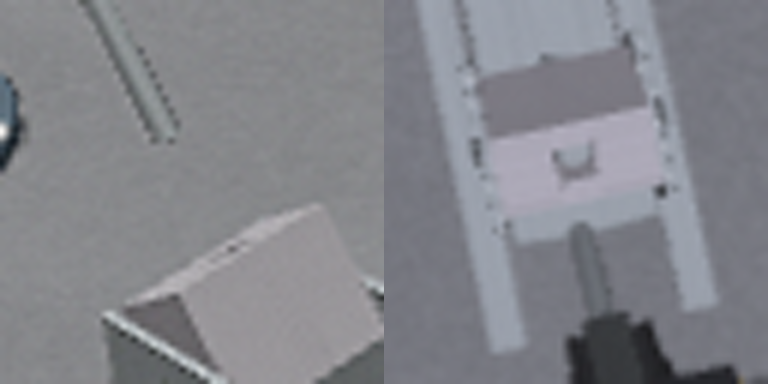

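Emit:
play_rows:
  commands:
    - [[0.012,0,-0.016],[0.001,-0.017,-0.004]]
    - [[0.0233,-0.0008,-0.0328],[0.001,-0.017,-0.004]]
    - [[0.0233,-0.0008,-0.0328],[0.001,-0.017,-0.004]]
    - [[0.0233,-0.0008,-0.0328],[0.001,-0.017,-0.004]]

```text
time_s: 6.05
position: [0.3763, -0.0178, 0.2879]
tcp_rot: [[0.204, 0.562, 0.802], [-0.979, 0.117, 0.168], [0.001, -0.819, 0.574]]
force: [0.2, -0.8, -2.5]
opening: 0.225
```

```bash
python3 - <<'E'
from h import *
from scipy.spatial.transform import Rotation as R
a=snap('scene');b=snap('top')
s=read_state();r=np.array(s['tcp_rot']);p=np.array(s['position'])
yw=np.radians(11.8);t=np.radians(35)
d=np.array([np.sin(t)*np.cos(yw),np.sin(t)*np.sin(yw),-np.cos(t)])
x=np.array([np.sin(yw),-np.cos(yw),0]);T=np.c_[x,d,np.cross(x,d)]
print(p.round(4),s['force'],'turn',R.from_matrix(T@r.T).as_rotvec().round(4))
tip=p+.1188*r[:,1]; M=np.array([.4485,-.0025,.182]); by=-x; bx=np.array([np.cos(yw),np.sin(yw),0]); e=np.cross(by,-d)
print('tip',tip.round(4),'rel M in bracket perp: along d',(tip-M)@d,'y',(tip-M)@by,'e',(tip-M)@e)
# project model corners for comparison as dots: face corners, mouth corners, shaft axis ends
out=[]
C=[M+sx*.023*e+sy*.040*by for sx,sy in((-1,-1),(-1,1),(1,1),(1,-1))]
H=[M+sx*.0095*e+sy*.0095*by for sx,sy in((-1,-1),(-1,1),(1,1),(1,-1))]
for c in(a,b):
    q=proj(c,[M])[0]; u,v=(q-[20,24]).round().astype(int)
    im=cv2.resize(c['frame'][v:v+40,u:u+40],(400,400),interpolation=cv2.INTER_CUBIC)
    for P,col in((C,(255,0,0)),(H,(0,200,0)),([tip,tip-.04*r[:,1]],(0,0,255))):
        for k in proj(c,P): cv2.circle(im,tuple(((k-[u,v]+.5)*10).round().astype(int).tolist()),2,col,-1)
    out.append(im)
save('c4',np.hstack(out))
E
```

```text
[ 0.3763 -0.0184  0.2881] [ 0.01703917 -0.58291128 -3.1087625 ] turn [0.0015 0.001  0.0016]
tip [ 0.4431 -0.0047  0.1908] rel M in bracket perp: along d -0.010478803581232718 y -0.0010626106796804491 e 0.0003703042549336258
```

View pics/c4.png

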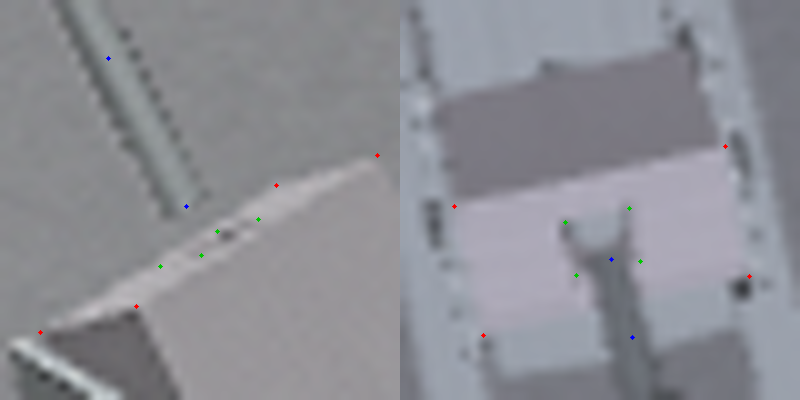

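The overlay agrees: the tip (blue) lies on the shaft end in both views, and the modelled mouth (green) matches the dark bore edges in the top view to about 0.5 px. Tip is about 10 mm short and 1 mm to −y. Inserting.

Emit:
play_rows:
  commands:
    - [[0.0034,0.0012,-0.0049],[0,0,0]]
    - [[0.0067,0.0019,-0.0098],[0,0,0]]
    - [[0.0101,0.0026,-0.0147],[0,0,0]]
    - [[0.0101,0.0026,-0.0147],[0,0,0]]

```text
time_s: 6.65
position: [0.3864, -0.0159, 0.2722]
tcp_rot: [[0.202, 0.561, 0.803], [-0.979, 0.116, 0.165], [-0.001, -0.82, 0.572]]
force: [0.2, -0.8, -2.0]
opening: 0.226
```

```bash
cat > st.py <<'E'
from h import *
s=read_state();r=np.array(s['tcp_rot']);p=np.array(s['position'])
yw=np.radians(11.8);t=np.radians(35)
d=np.array([np.sin(t)*np.cos(yw),np.sin(t)*np.sin(yw),-np.cos(t)])
by=np.array([-np.sin(yw),np.cos(yw),0]); e=np.cross(by,-d)
tip=p+.1188*r[:,1]; M=np.array([.4485,-.0025,.182]);F=np.array(s['force'])-[0,0,-3]
print(s['time_s'],'p',p.round(4),'tip d,y,e mm',(1000*np.array([(tip-M)@d,(tip-M)@by,(tip-M)@e])).round(2),'F d,y,e',np.array([F@d,F@by,F@e]).round(1),'open',s['opening'],'mom',np.round(s['moment'],2))
E
python3 st.py
```

```text
6.65 p [ 0.3864 -0.0159  0.2722] tip d,y,e mm [ 8.5 -0.5 -0.5] F d,y,e [-0.8 -0.8  0.6] open 0.22594888826099224 mom [-0.05  0.61  0.05]
```

Emit:
play_rows:
  commands:
    - [[0.0021,0.0004,-0.0022],[0,0,0]]
    - [[0.0038,0.0008,-0.0047],[0,0,0]]
    - [[0.0055,0.0012,-0.0071],[0,0,0]]
    - [[0.0072,0.0015,-0.0096],[0,0,0]]
    - [[0.0088,0.0018,-0.012],[0,0,0]]
    - [[0.0105,0.0022,-0.0145],[0,0,0]]
    - [[0.0122,0.0026,-0.017],[0,0,0]]
    - [[0.0139,0.0029,-0.0194],[0,0,0]]

```text
time_s: 7.65
position: [0.4001, -0.0132, 0.2535]
tcp_rot: [[0.202, 0.562, 0.802], [-0.979, 0.114, 0.166], [0.001, -0.819, 0.574]]
force: [-8.0, -1.5, 7.7]
opening: 0.226
```

```bash
python3 st.py
```

```text
7.65 p [ 0.4001 -0.0132  0.2535] tip d,y,e mm [31.8  -0.9   0.38] F d,y,e [-13.4   0.2  -0.5] open 0.22634463355774292 mom [-0.09  0.85  0.  ]
```

Emit:
play_rows:
  commands:
    - [[0.0017,0.0005,-0.0025],[0,0,0]]
    - [[0.0034,0.001,-0.0049],[0,0,0]]
    - [[0.005,0.0013,-0.0074],[0,0,0]]
    - [[0.0067,0.0017,-0.0098],[0,0,0]]
    - [[0.0084,0.0021,-0.0123],[0,0,0]]
    - [[0.0101,0.0024,-0.0147],[0,0,0]]
    - [[0.0118,0.0028,-0.0172],[0,0,0]]
    - [[0.0135,0.0031,-0.0197],[0,0,0]]
    - [[0.0135,0.0031,-0.0197],[0,0,0]]

```text
time_s: 8.78
position: [0.4139, -0.0101, 0.2333]
tcp_rot: [[0.202, 0.561, 0.803], [-0.979, 0.116, 0.165], [0.0, -0.82, 0.573]]
force: [0.1, 0.4, -2.0]
opening: 0.228
```

```bash
python3 st.py; python3 - <<'E'
from h import *
a=snap('scene');C=cloud(a)
save('c5',a['frame'][130:290,180:340],3.5)
E
```

```text
8.775 p [ 0.4139 -0.0101  0.2333] tip d,y,e mm [56.45 -0.56  0.33] F d,y,e [-0.7  0.4  0.7] open 0.22839724127465216 mom [-0.06  0.63  0.01]
```

View pics/c5.png

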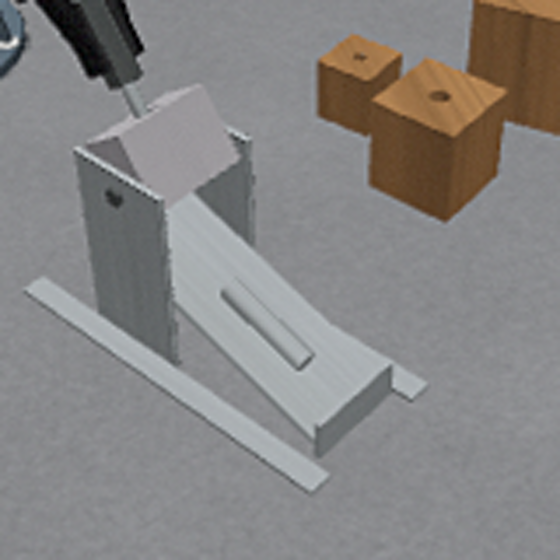

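The pin is free and sliding down the chute (crop px (268,323)). Withdrawing.

Emit:
play_rows:
  commands:
    - [[-0.0056,-0.0012,0.0082],[0,0,0]]
    - [[-0.014,-0.0029,0.0205],[0,0,0]]
    - [[-0.0225,-0.0047,0.0328],[0,0,0]]
    - [[-0.0309,-0.0065,0.0451],[0,0,0]]
    - [[-0.0393,-0.0082,0.0573],[0,0,0]]
    - [[-0.051,-0.0106,0.0745],[0,0,0]]
    - [[-0.055,0.0,0.1],[0,0,0]]
    - [[-0.05,0.03,0.12],[-0.02,0.1,0]]
    - [[-0.045,0.07,0.12],[-0.05,0.24,0]]
    - [[-0.03,0.12,0.12],[-0.08,0.38,0]]

```text
time_s: 10.07
position: [0.3709, 0.0692, 0.3497]
tcp_rot: [[0.215, 0.309, 0.926], [-0.976, 0.098, 0.193], [-0.031, -0.946, 0.323]]
force: [0.7, -0.4, -3.2]
opening: 0.229
```

```bash
cat > home.py <<'E'
from h import *
from scipy.spatial.transform import Rotation as R
s=read_state();r=np.array(s['tcp_rot']);p=np.array(s['position'])
yw=np.radians(12.5);x=np.array([np.sin(yw),-np.cos(yw),0]);d=np.array([0,0,-1.]);T=np.c_[x,d,np.cross(x,d)]
print(s['time_s'],p.round(4),'to home',(np.array([.466,.2631,.1288])-p).round(4),'turn',R.from_matrix(T@r.T).as_rotvec().round(4),'F',np.round(s['force'],1),s['opening'])
E
python3 home.py
```

```text
10.075 [0.3709 0.0692 0.3497] to home [ 0.0951  0.1939 -0.2209] turn [-0.1008  0.3147  0.0068] F [ 0.7 -0.4 -3.2] 0.22928579966760224
```

Emit:
play_rows:
  commands:
    - [[0.02,0.04,-0.01],[-0.05,0.15,0.003]]
    - [[0.045,0.09,-0.03],[-0.1,0.315,0.007]]
    - [[0.07,0.14,-0.05],[-0.1,0.315,0.007]]
    - [[0.095,0.194,-0.08],[-0.1,0.315,0.007]]
    - [[0.095,0.194,-0.11],[-0.1,0.315,0.007]]
    - [[0.095,0.194,-0.11],[-0.1,0.315,0.007]]
    - [[0.095,0.194,-0.11],[-0.1,0.315,0.007]]

```text
time_s: 10.95
position: [0.467, 0.2622, 0.2401]
tcp_rot: [[0.217, 0.003, 0.976], [-0.976, 0.003, 0.217], [-0.002, -1.0, 0.004]]
force: [0.5, 0.7, -3.1]
opening: 0.233
```

```bash
python3 home.py; python3 - <<'E'
from h import *
a=snap('scene');b=snap('top')
s=read_state();r=np.array(s['tcp_rot']);p=np.array(s['position']);tip=p+.1188*r[:,1]
H=np.array([.466,.263,.09]);out=[]
for c in(a,b):
    q=proj(c,[H+[0,0,.02]])[0];u,v=(q-20).round().astype(int)
    im=cv2.resize(c['frame'][v:v+40,u:u+40],(400,400),interpolation=cv2.INTER_CUBIC)
    for P,col in(([H],(0,255,0)),([tip,tip-.05*r[:,1]],(0,0,255))):
        for k in proj(c,P): cv2.circle(im,tuple(((k-[u,v]+.5)*10).round().astype(int).tolist()),2,col,-1)
    out.append(im)
save('c6',np.hstack(out))
E
```

```text
10.95 [0.467  0.2622 0.2401] to home [-0.001   0.0009 -0.1113] turn [-0.0031  0.003  -0.001 ] F [ 0.5  0.7 -3.1] 0.23300211720827763
```

View pics/c6.png

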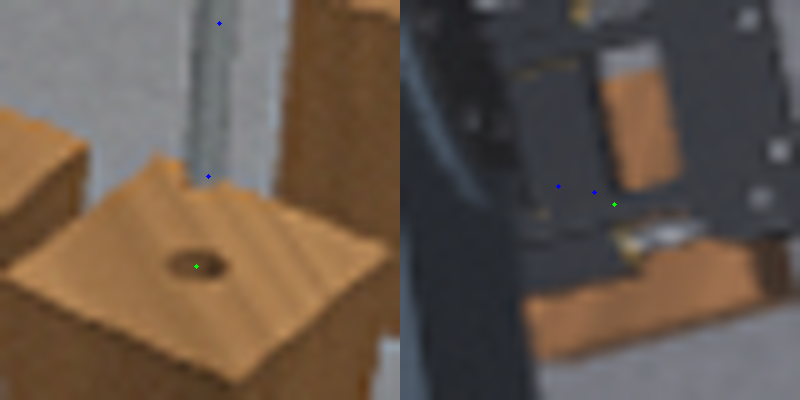

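Emit:
play_rows:
  commands:
    - [[-0.001,0.0009,-0.02],[-0.003,0.003,0]]
    - [[-0.001,0.0009,-0.035],[-0.003,0.003,0]]
    - [[-0.001,0.0009,-0.05],[-0.003,0.003,0]]
    - [[-0.001,0.0009,-0.065],[-0.003,0.003,0]]
    - [[-0.001,0.0009,-0.08],[-0.003,0.003,0]]
    - [[-0.001,0.0009,-0.095],[-0.003,0.003,0]]
    - [[-0.001,0.0009,-0.105],[-0.003,0.003,0]]
    - [[-0.001,0.0009,-0.11],[-0.003,0.003,0]]
    - [[-0.001,0.0009,-0.11],[-0.003,0.003,0]]

```text
time_s: 12.18
position: [0.4661, 0.2635, 0.1294]
tcp_rot: [[0.218, 0.0, 0.976], [-0.976, 0.0, 0.218], [0.0, -1.0, 0.0]]
force: [0.8, 0.3, -3.3]
opening: 0.224
```

```bash
python3 home.py
```

```text
12.175 [0.4661 0.2635 0.1294] to home [-0.0001 -0.0004 -0.0006] turn [-0.      0.0002 -0.0016] F [ 0.8  0.3 -3.3] 0.22391661754643527
```

Emit:
play_rows:
  commands:
    - [[0,0,-0.0008],[0,0,0]]
    - [[0,0,-0.0015],[0,0,0]]
    - [[0,0,-0.0015],[0,0,0]]

```text
time_s: 12.55
position: [0.4663, 0.2635, 0.1288]
tcp_rot: [[0.218, 0.001, 0.976], [-0.976, 0.0, 0.218], [-0.0, -1.0, 0.001]]
force: [-1.1, -0.2, 4.6]
opening: 0.229
```

Contact (Fz went from −3.3 to +4.6 N) at the original height, so the handle is seated. Releasing and rising.

Emit:
play_rows:
  commands:
    - [[0,0,0.0005],[0,0,0]]
    - [[0,0,0.0005],[0,0,0]]
    - [[0,0,0.0005],[0,0,0]]
    - [[0,0,0.0005],[0,0,0]]
    - [[0,0,0.03],[0,0,0]]
    - [[0,0,0.07],[0,0,0]]
    - [[0,0,0.12],[0,0,0]]
    - [[0,-0.05,0.15],[0,0,0]]
    - [[0,-0.11,0.15],[0,0,0]]
  gripper: 0.06

```text
time_s: 13.68
position: [0.4678, 0.1532, 0.2808]
tcp_rot: [[0.221, 0.008, 0.975], [-0.975, 0.0, 0.221], [0.001, -1.0, 0.008]]
force: [0.8, -0.6, -0.9]
opening: 0.687
```

```bash
python3 - <<'E'
from h import *
a=snap('scene');b=snap('top');A=cloud(a);B=cloud(b)
s=read_state();print(s['position'],s['opening'],s['joint_positions'])
for nm,C in(('scene',A),('top',B)):
    Q=C[(np.nan_to_num(C[...,2])>.11)&(C[...,2]<.17)&(np.hypot(C[...,0]-.466,C[...,1]-.262)<.025)]
    if len(Q):T=Q[Q[:,2]>Q[:,2].max()-.008];print(nm,'handle',len(T),T.mean(0),Q[:,2].max())
im1=cv2.resize(a['frame'][100:200,250:350],(400,400),interpolation=cv2.INTER_CUBIC)
P=proj(b,[[.58,.025,.036]])[0].round().astype(int);u,v=P-25
im2=cv2.resize(b['frame'][v:v+50,u:u+50],(400,400),interpolation=cv2.INTER_CUBIC);print('top origin',u,v)
P=proj(a,[[.58,.025,.036]])[0].round().astype(int);u,v=P-40
# Note pasted scene crop too
im3=cv2.resize(a['frame'][v:v+80,u:u+80],(400,400),interpolation=cv2.INTER_CUBIC);print('scene origin',u,v)
save('c7',np.hstack([im1,im2,im3]),.66)
E
```

```text
[0.46607977 0.1491365  0.27860743] 0.6903553828758752 [ 4.70788035 17.44202748 98.90666832 -0.14147767 63.62370227 82.49842078]
scene handle 43 [0.46810358 0.26118594 0.15335094] 0.1570197951205784
top origin 236 168
scene origin 223 190
```

View pics/c7.png

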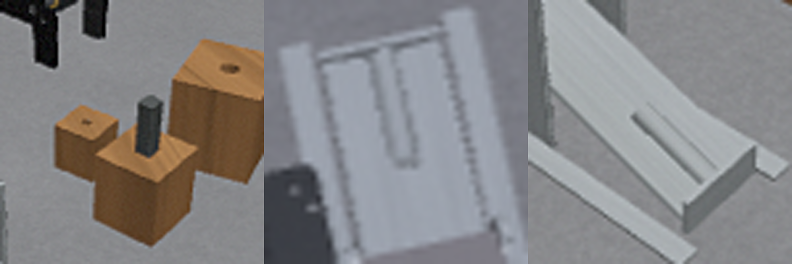

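Punch is back home: its handle top is at z≈0.155, as at the start. The pin lies in the valley against the stop, spanning about (385,45)–(407,165) in the middle panel. Now locating it.

```bash
python3 - <<'E'
from h import *
a=load('scene');b=load('top')
M=np.array([.4485,-.0025]);yw=np.radians(11.8);bx=np.array([np.cos(yw),np.sin(yw)]);by=np.array([-bx[1],bx[0]])
def br(P): return np.c_[(P[:,:2]-M)@bx,(P[:,:2]-M)@by,P[:,2]].round(4)
print('top',br(np.vstack([plane(b,[[258.9,176.5]],.030),plane(b,[[263.1,199.2]],.058)])))
print('scene',br(np.vstack([plane(a,[[256.9,223.3]],.055),plane(a,[[277.5,241.5]],.027)])))
for nm,c in(('scene',a),('top',b)):
    C=cloud(c);P=C[(np.nan_to_num(C[...,2])>.006)&(np.abs(C[...,0]-.6)<.14)&(np.abs(C[...,1]-.02)<.12)&(C[...,2]<.14)]
    Q=br(P);Q=Q[(abs(Q[:,1])<.045)&(Q[:,0]>.07)]
    # chute plane at |y| ~ .02-.035
    for sg in(-1,1):
        S=Q[(sg*Q[:,1]>.013)&(sg*Q[:,1]<.035)&(Q[:,0]<.17)&(Q[:,0]>.09)]
        k=np.linalg.lstsq(np.c_[S[:,:2],np.ones(len(S))],S[:,2],rcond=None)[0];print(nm,sg,len(S),'z=',k.round(4))
    S=Q[(abs(Q[:,1])<.035)]
    print(nm,'xmax of chute',np.percentile(S[:,0],[95,99,100]))
    # pin points : protrude above V plane
    kz=lambda q:q[:,2]-(np.abs(q[:,1])*np.tan(np.radians(12)))
    w=kz(Q)+.364*Q[:,0]
    for x0 in np.arange(.07,.22,.01):
        s=(abs(Q[:,0]-x0)<.005)
        z=Q[s&(abs(Q[:,1])<.007)][:,2];z2=Q[s&(abs(abs(Q[:,1])-.02)<.006)][:,2]
        if len(z)and len(z2):print(nm,x0.round(3),'mid',np.median(z).round(4),'side',np.median(z2).round(4),end=' | ')
    print()
E
```

```text
top [[ 0.1909 -0.0048  0.03  ]
 [ 0.1089 -0.0012  0.058 ]]
scene [[ 0.1209 -0.0059  0.055 ]
 [ 0.182   0.0009  0.027 ]]
scene -1 229 z= [-0.3679 -0.2207  0.0801]
scene 1 271 z= [-0.37    0.2019  0.0815]
scene xmax of chute [0.1966 0.1973 0.1982]
scene 0.07 mid 0.0556 side 0.0581 | scene 0.08 mid 0.0516 side 0.0549 | scene 0.09 mid 0.0479 side 0.0516 | scene 0.1 mid 0.0443 side 0.0484 | scene 0.11 mid 0.0418 side 0.0448 | scene 0.12 mid 0.0543 side 0.0404 | scene 0.13 mid 0.05 side 0.0373 | scene 0.14 mid 0.0469 side 0.034 | scene 0.15 mid 0.0421 side 0.0303 | scene 0.16 mid 0.0407 side 0.0258 | scene 0.17 mid 0.0359 side 0.0228 | scene 0.18 mid 0.0329 side 0.0198 | scene 0.19 mid 0.0372 side 0.0378 | scene 0.2 mid 0.0248 side 0.0229 | 
top -1 149 z= [-0.3658 -0.2192  0.0816]
top 1 148 z= [-0.3636  0.2545  0.0802]
top xmax of chute [0.191655 0.195531 0.2852  ]
top 0.07 mid 0.0543 side 0.0604 | top 0.08 mid 0.0526 side 0.0562 | top 0.09 mid 0.049 side 0.0531 | top 0.1 mid 0.0458 side 0.0495 | top 0.11 mid 0.0452 side 0.0451 | top 0.12 mid 0.0553 side 0.041 | top 0.13 mid 0.0514 side 0.0399 | top 0.14 mid 0.0484 side 0.0348 | top 0.15 mid 0.0449 side 0.0307 | top 0.16 mid 0.0429 side 0.0274 | top 0.17 mid 0.0363 side 0.0242 | top 0.18 mid 0.0329 side 0.0195 | top 0.19 mid 0.0326 side 0.0235 | top 0.2 mid 0.0429 side 0.0376 |
```

Emit:
play_rows:
  commands:
    - [[0.05,-0.035,0.0],[-0.0,0.08,0]]
    - [[0.1,-0.075,-0.02],[-0.03,0.17,-0.008]]
    - [[0.15,-0.11,-0.05],[-0.05,0.26,-0.016]]
    - [[0.157,-0.117,-0.1],[-0.0714,0.3417,-0.016]]
    - [[0.157,-0.117,-0.15],[-0.0714,0.3417,-0.016]]
    - [[0.157,-0.117,-0.164],[-0.0714,0.3417,-0.016]]
    - [[0.157,-0.117,-0.164],[-0.0714,0.3417,-0.016]]
  gripper: 0.034

```text
time_s: 14.65
position: [0.6224, 0.0371, 0.1136]
tcp_rot: [[0.202, -0.337, 0.919], [-0.979, -0.067, 0.191], [-0.002, -0.939, -0.344]]
force: [1.0, 0.2, 0.4]
opening: 0.388
```

```bash
cat > pin.py <<'E'
from h import *
from scipy.spatial.transform import Rotation as R
s=read_state();r=np.array(s['tcp_rot']);p=np.array(s['position'])
yw=np.radians(11.8);x=np.array([np.sin(yw),-np.cos(yw),0]);a=np.radians(20)
d=np.array([-np.sin(a)*np.cos(yw),-np.sin(a)*np.sin(yw),-np.cos(a)]);T=np.c_[x,d,np.cross(x,d)]
tip=p+.025*r[:,1];P=np.array([.5956,.0267,.0357])
print(s['time_s'],p.round(4),'to grasp',(P-.0235*d-p).round(4),'tip past pin along d mm',((tip-P)@d*1000).round(2),'lat',((tip-P)@x*1000).round(2),'turn',R.from_matrix(T@r.T).as_rotvec().round(4),'F',np.round(s['force'],1),s['opening'])
E
python3 pin.py
```

```text
14.65 [0.6224 0.0371 0.1136] to grasp [-0.0189 -0.0087 -0.0558] tip past pin along d mm -57.91 lat -4.74 turn [-0.002  -0.0025  0.0021] F [1.  0.2 0.4] 0.3881317464114575
```

Emit:
play_rows:
  commands:
    - [[-0.005,-0.006,-0.014],[0,0,0]]
    - [[-0.01,-0.007,-0.028],[0,0,0]]
    - [[-0.014,-0.008,-0.042],[0,0,0]]
    - [[-0.0169,-0.0083,-0.05],[0,0,0]]
    - [[-0.0176,-0.0084,-0.052],[0,0,0]]
    - [[-0.0182,-0.0086,-0.0539],[0,0,0]]
    - [[-0.0189,-0.0087,-0.0558],[0,0,0]]

```text
time_s: 15.52
position: [0.6045, 0.0277, 0.0584]
tcp_rot: [[0.202, -0.335, 0.92], [-0.979, -0.068, 0.19], [-0.002, -0.94, -0.341]]
force: [0.2, 0.3, -0.4]
opening: 0.388
```

```bash
python3 pin.py; python3 - <<'E'
from h import *
a=snap('scene')
save('c8',a['frame'][190:270,215:315],5)
E
```

```text
15.525 [0.6045 0.0277 0.0584] to grasp [-0.001   0.0006 -0.0006] tip past pin along d mm 0.67 lat 0.76 turn [-0.0017  0.0005  0.0026] F [ 0.2  0.3 -0.4] 0.3877455429208956
```

View pics/c8.png

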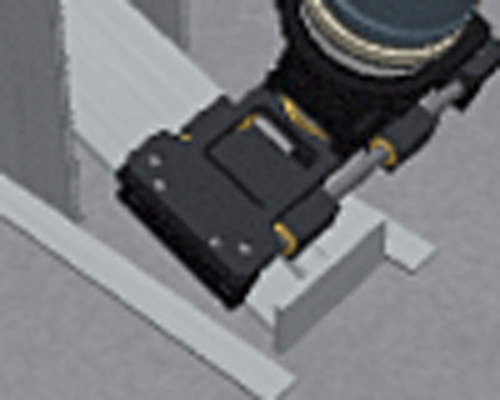

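No contact yet, and the body is clear of the chute and stop (pin end visible at crop (305,262)). Going slightly deeper, then closing.

Emit:
play_rows:
  commands:
    - [[-0.0005,-0.0001,-0.0008],[0,0,0]]
    - [[-0.0007,-0.0001,-0.0015],[0,0,0]]
    - [[-0.0007,-0.0001,-0.0015],[0,0,0]]

```text
time_s: 15.95
position: [0.6033, 0.0276, 0.0567]
tcp_rot: [[0.202, -0.335, 0.92], [-0.979, -0.067, 0.19], [-0.002, -0.94, -0.342]]
force: [-0.0, -0.0, -0.1]
opening: 0.387
```

```bash
python3 pin.py
```

```text
15.95 [0.6033 0.0276 0.0567] to grasp [0.0001 0.0007 0.0011] tip past pin along d mm 2.64 lat 0.61 turn [-0.0018 -0.0005  0.0027] F [-0.  -0.  -0.1] 0.38745394026158064
```

Emit:
play_rows:
  commands:
    - [[-0.0004,0.0003,-0.0009],[0,0,0]]
    - [[-0.0004,0.0003,-0.0009],[0,0,0]]

```text
time_s: 16.2
position: [0.6029, 0.028, 0.0557]
tcp_rot: [[0.202, -0.336, 0.92], [-0.979, -0.067, 0.19], [-0.002, -0.94, -0.342]]
force: [0.3, 0.3, 0.5]
opening: 0.387
```

Emit:
play_rows:
  commands:
    - [[0,0,0],[0,0,0]]
    - [[0,0,0],[0,0,0]]
    - [[0,0,0],[0,0,0]]
    - [[0,0,0],[0,0,0]]
    - [[0,0,0],[0,0,0]]
  gripper: 0.0

```text
time_s: 16.82
position: [0.6027, 0.0281, 0.0558]
tcp_rot: [[0.202, -0.336, 0.92], [-0.979, -0.067, 0.19], [-0.002, -0.939, -0.343]]
force: [-0.2, 1.6, 1.3]
opening: 0.196
```

Emit:
play_rows:
  commands:
    - [[0.0005,0.0001,0.002],[0,0,0]]
    - [[0.002,0.0004,0.006],[0,0,0]]
    - [[0.005,0.001,0.014],[0,0,0]]
    - [[0.01,0.002,0.03],[0,0,0]]
    - [[0.01,0.002,0.03],[0,0,0]]

```text
time_s: 17.45
position: [0.6164, 0.0298, 0.0879]
tcp_rot: [[0.202, -0.327, 0.923], [-0.979, -0.068, 0.19], [0.0, -0.943, -0.334]]
force: [0.6, 0.2, -1.0]
opening: 0.196
```

```bash
python3 - <<'E'
from h import *
a=snap('scene');b=snap('top')
print(read_state()['opening'],np.round(read_state()['force'],1))
i1=cv2.resize(a['frame'][190:270,215:315],(500,400),interpolation=cv2.INTER_CUBIC)
i2=cv2.resize(b['frame'][155:235,225:285],(300,400),interpolation=cv2.INTER_CUBIC)
save('c9',np.hstack([i1,i2]))
E
```

```text
0.19324973093552306 [-0.2 -0.1 -1.7]
```

View pics/c9.png

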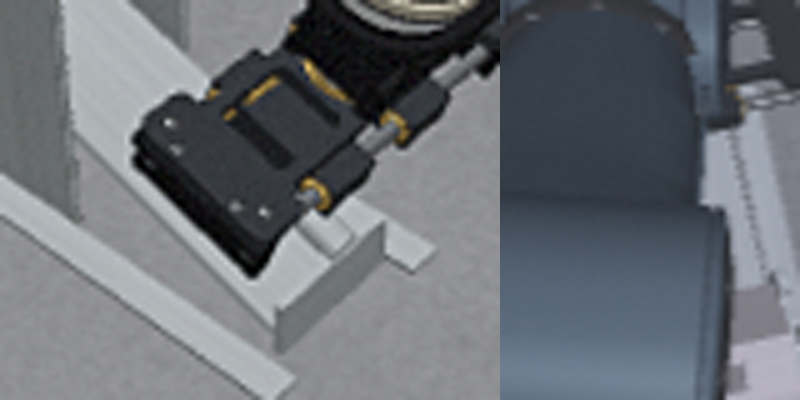

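The pin is in the grip: its end shows at crop (330,230), lifted off the chute, with Fz −1.7 N. Carrying it to the box.

Emit:
play_rows:
  commands:
    - [[0,0,0.04],[0,0,0]]
    - [[0,0,0.09],[0,0,0]]
    - [[-0.01,-0.03,0.12],[0.02,-0.1,0]]
    - [[-0.03,-0.08,0.12],[0.04,-0.2,-0.08]]
    - [[-0.06,-0.13,0.12],[0.06,-0.3,-0.18]]
    - [[-0.09,-0.18,0.12],[0.07,-0.34,-0.28]]
    - [[-0.11,-0.23,0.12],[0.07,-0.34,-0.33]]
    - [[-0.13,-0.28,0.1],[0.07,-0.34,-0.33]]
    - [[-0.133,-0.3,0.08],[0.07,-0.34,-0.33]]
    - [[-0.133,-0.3,0.06],[0.07,-0.34,-0.33]]

```text
time_s: 18.8
position: [0.4799, -0.2729, 0.1455]
tcp_rot: [[-0.123, 0.001, 0.992], [-0.991, 0.056, -0.122], [-0.056, -0.998, -0.006]]
force: [-0.3, -0.8, -0.8]
opening: 0.194
```

```bash
cat > box.py <<'E'
from h import *
from scipy.spatial.transform import Rotation as R
s=read_state();r=np.array(s['tcp_rot']);p=np.array(s['position'])
yw=np.radians(-7.1);x=np.array([np.sin(yw),-np.cos(yw),0]);d=np.array([0,0,-1.]);T=np.c_[x,d,np.cross(x,d)]
print(s['time_s'],p.round(4),'to place',(np.array([.479,-.270,.0355])-p).round(4),'turn',R.from_matrix(T@r.T).as_rotvec().round(4),'F',np.round(s['force'],1),s['opening'],np.round(s['joint_positions'],0))
E
python3 box.py
```

```text
18.8 [ 0.4799 -0.2729  0.1455] to place [-0.0009  0.0029 -0.11  ] turn [-0.0564  0.0009 -0.0011] F [-0.3 -0.8 -0.8] 0.19351223948018134 [-42.  33.  97.   3.  52.  53.]
```

Emit:
play_rows:
  commands:
    - [[-0.001,0.003,-0.02],[-0.056,0.001,-0.001]]
    - [[-0.001,0.003,-0.04],[-0.056,0.001,-0.001]]
    - [[-0.001,0.003,-0.06],[-0.056,0.001,-0.001]]
    - [[-0.001,0.003,-0.08],[-0.056,0.001,-0.001]]
    - [[-0.001,0.003,-0.095],[-0.056,0.001,-0.001]]
    - [[-0.001,0.003,-0.103],[-0.056,0.001,-0.001]]
    - [[-0.001,0.003,-0.106],[-0.056,0.001,-0.001]]
    - [[-0.001,0.003,-0.106],[-0.056,0.001,-0.001]]

```text
time_s: 19.8
position: [0.4791, -0.2672, 0.04]
tcp_rot: [[-0.12, -0.002, 0.993], [-0.993, 0.002, -0.12], [-0.002, -1.0, -0.002]]
force: [-0.4, 0.1, -2.3]
opening: 0.196
```

```bash
python3 box.py
```

```text
19.8 [ 0.4791 -0.2672  0.04  ] to place [-0.0001 -0.0028 -0.0045] turn [-0.0021 -0.0017 -0.0034] F [-0.4  0.1 -2.3] 0.196067151890779 [-41.  43. 101.   0.  36.  56.]
```

Emit:
play_rows:
  commands:
    - [[0,-0.001,-0.0015],[0,0,0]]
    - [[0,-0.002,-0.003],[0,0,0]]
    - [[0,-0.002,-0.004],[0,0,0]]
    - [[0,-0.002,-0.0045],[0,0,0]]
    - [[0,-0.002,-0.0045],[0,0,0]]

```text
time_s: 20.42
position: [0.479, -0.2694, 0.0356]
tcp_rot: [[-0.12, -0.002, 0.993], [-0.993, 0.002, -0.12], [-0.002, -1.0, -0.002]]
force: [-1.9, -1.2, 1.7]
opening: 0.199
```

```bash
python3 box.py
```

```text
20.425 [ 0.479  -0.2694  0.0356] to place [ 0.     -0.0006 -0.0001] turn [-0.0019 -0.0017 -0.0034] F [-1.9 -1.2  1.7] 0.19925182342382775 [-41.  43. 101.   0.  36.  56.]
```

Emit:
play_rows:
  commands:
    - [[0,0,-0.0006],[0,0,0]]
    - [[0,0,-0.0006],[0,0,0]]

```text
time_s: 20.68
position: [0.479, -0.2694, 0.0355]
tcp_rot: [[-0.12, -0.002, 0.993], [-0.993, 0.002, -0.12], [-0.001, -1.0, -0.002]]
force: [-1.8, 0.1, 7.2]
opening: 0.193
```

Emit:
play_rows:
  commands:
    - [[0,0,0],[0,0,0]]
    - [[0,0,0],[0,0,0]]
    - [[0,0,0],[0,0,0]]
    - [[0,0,0],[0,0,0]]
    - [[0,0,0.015],[0,0,0]]
    - [[0,0,0.04],[0,0,0]]
    - [[0,0,0.09],[0,0,0]]
    - [[0,0,0.15],[0,0,0]]
    - [[-0.02,0.03,0.2],[0,0,0]]
    - [[-0.03,0.08,0.22],[0,0,0]]
  gripper: 0.034

```text
time_s: 21.92
position: [0.4498, -0.1901, 0.2588]
tcp_rot: [[-0.123, 0.004, 0.992], [-0.992, -0.002, -0.123], [0.002, -1.0, 0.005]]
force: [0.4, 1.4, -0.5]
opening: 0.392
```

Emit:
play_rows:
  commands:
    - [[0,0.05,0.02],[0,0,0]]
    - [[0,0.1,0.02],[0,0,0]]
    - [[0,0.14,0.02],[0,0,0]]
    - [[0,0.14,0.02],[0,0,0]]

```text
time_s: 22.42
position: [0.4479, -0.0465, 0.2755]
tcp_rot: [[-0.116, -0.002, 0.993], [-0.993, 0.003, -0.116], [-0.002, -1.0, -0.002]]
force: [0.5, 0.3, -0.1]
opening: 0.392
```

```bash
python3 - <<'E'
from h import *
a=snap('scene');b=snap('top');A=cloud(a)
i1=cv2.resize(a['frame'][230:320,75:175],(440,400),interpolation=cv2.INTER_CUBIC)
i2=cv2.resize(a['frame'][90:290,180:370],(340,400),interpolation=cv2.INTER_CUBIC)
save('c10',np.hstack([i1,i2]))
cb=np.array([.4755,-.299]);yw=np.radians(-7.1);bx=np.array([np.cos(yw),np.sin(yw)]);by=np.array([-bx[1],bx[0]])
Q=np.c_[(A[...,:2].reshape(-1,2)-cb)@bx,(A[...,:2].reshape(-1,2)-cb)@by,A[...,2].ravel()]
Q=Q[(abs(Q[:,0])<.06)&(Q[:,1]>-.005)&(Q[:,1]<.06)&(Q[:,2]>.012)&(Q[:,2]<.1)]
print(len(Q),'rect',cv2.minAreaRect((Q[:,:2]*1000).astype(np.float32)),'zmax',Q[:,2].max(),np.median(Q[:,2]))
print(read_state()['position'],read_state()['time_s'],read_state()['opening'])
hs=cv2.cvtColor(a['frame'],cv2.COLOR_RGB2HSV)
br=((hs[...,1]>120)&(hs[...,0]<30)&(np.nan_to_num(A[...,2])>.02)&(A[...,1]<-.15)&(A[...,1]>-.42)&(A[...,0]>.38)&(A[...,0]<.62)).astype(np.uint8)
n,l,st,ce=cv2.connectedComponentsWithStats(br)
for i in range(1,n):
    if st[i,4]>4: print('port',A[l==i].mean(0).round(4))
E
```

```text
218 rect ((2.5218276977539062, 29.835145950317383), (80.91610717773438, 17.20750617980957), 0.5305224657058716) zmax 0.02535337233795787 0.02105815842861719
[ 0.44901129 -0.04906078  0.27540137] 22.525 0.38993374635566147
port [ 0.4266 -0.3162  0.0366]
port [ 0.5183 -0.3579  0.0364]
```

View pics/c10.png

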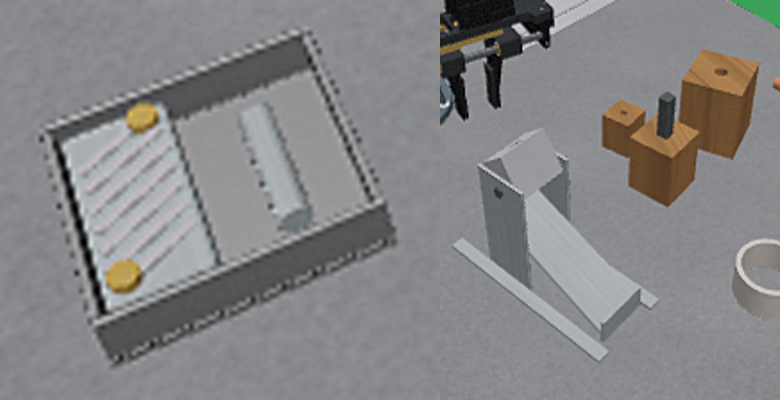

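The pin lies flat in the lane (crop px (275,165); y = 29.8 mm, 0.5° off the box's x). The exchanger ports haven't moved, the punch stands in its block, and the arm is clear.

```bash
python3 -c "
from rig import *
print(read_state()['force']); print(hand_in())"
```

```text
[ 0.31516006  0.29649251 -0.42585377]
the job is handed in; nothing more can be done
None
```

I finished the job in the order asked and handed it in at about 22.5 s of the 58 s allowed.

- **Driving the pin:** I took the punch from the middle-sized block, lined it up with the bore, and drove the pin with about 13 N. It came free and slid down the chute to the stop.
- **Punch:** it is back in its hole. I felt it seat at the same height I had picked it up from, and the handle top measured about 0.155 m, as at the start.
- **Pin:** it lies flat along the box's x in the free lane. Its middle is at y = 29.8 mm against the 29 mm middle line, and it is about 0.5° off the box's x.
- **Exchanger:** the two port positions match the first measurement to within 0.5 mm.
- **Other checks:** the highest wrist force I read was about 13 N. The arm ended clear of everything.
- **Bystanders:** I never went near the jar, collar or screwdriver, but I did not measure them again at the end.

One reading disagreed: the gripper opening on the pin was about 17 mm instead of 18 mm. The grip still held and no slip showed.

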